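# Plug in the relay and hold the cover over the relay box

## Task

Plug the loose relay all the way into the open socket of the relay box and let go of it. Then take the box's cover by its grip rib, carry it high over the bolt, the funnel and the bin corner standing between without disturbing anything on the bench, and finish still holding it hovering about 15 mm above the relay box, centred, level and squared up with it as if about to be fitted, never letting the cover touch the box or its relays. Do not put it down: the program ends while the gripper holds the cover in the air.

Things in the scene. Friction and masses are not known exactly. Their poses are not given: they have to be found in the camera images.
- socket (a point): The relay box's only open socket: this point is the centre of its mouth, in the plane of the box's top face (26 mm above the bench). The hole is a rectangle 17.5 mm along this frame's x and 25.5 mm along its y, 15 mm deep, with a small chamfer; z up. The socket point lies 30 mm toward +y of the box's own centre line. The nearest relay already in the box stands 47 mm clear of a plugged relay, on the -y side.
- box_top (a point): Centre of the top face of the relay box, 26 mm above the bench. The box is a grey plastic block fixed to the bench, 112 mm along x, 160 mm along y, 26 mm high (small mounting ears at its +y end, two cable glands at its -y end). Two relays (28 x 28 mm, 28 mm high above the top face) are already fixed in it, centred 45 mm toward -y and 22 mm to either side in x. It stands in the left half of the bench; the box and the loose relay may swap places there. Axes as the box, z up.
- relay_mid (a point): Loose relay standing upright on its foot on the bench: a metal can 28 x 28 mm and 28 mm high, on a black plug foot 16 mm along x, 24 mm along y and 12 mm high; 40 mm high in all, about 50 g. This point is on its axis 26 mm above the underside of the foot (the middle of the can); z up. It fits the socket with its x along the socket's x, either way round; plugged home, the can's underside rests on the box's top face.
- relay_foot (a point): Centre of the underside of the loose relay's foot, 26 mm below relay_mid; same axes.
- cover_grip (a point): Grip rib of the loose cover: this point is on the cover's axis, 68 mm above its lower rim and 11 mm below the top of the rib. The rib is 14 mm thick (x), 70 mm long (y) and stands 35 mm above the cover's flat top. The cover is a grey plastic shell, open below, 112 mm along x, 160 mm along y, 44 mm high without the rib, walls 4 mm, about 0.2 kg, standing rim down on the right half of the bench, in front of the bin. z up.
- cover_rim (a point): Centre of the cover's lower rim plane (its open underside), 68 mm below cover_grip; same axes. Fitted, it would lie on box_top with its x along the box's x, either way round; to finish, it hovers about 15 mm above box_top.
- funnel: Aluminium funnel standing mouth down, 100 mm across, 98 mm high, origin at its underside; it stands between the relay box and the cover, an obstacle that must stay where it is.
- m12_bolt: Large bolt standing on its head between the cover and the funnel, 22 mm across, 67 mm high, origin at its underside; it must stay standing where it is.
- black_tape: Roll of black tape lying flat, 72 mm across, 18 mm high, origin at its underside; leave alone.
- bolt_box: Open cardboard box of bolts, 65 x 85 x 45 mm, origin at its underside; leave alone.
- relay_box: The relay box as a solid (origin: centre of its underside, 26 mm below box_top).
- relay: The loose relay as a solid (origin at relay_foot).
- cover: The cover as a solid (origin at cover_rim).
- wire_bin: Large open bin, empty, fixed, always in the same place in the middle of the bench, behind and beside the way from the cover to the box: about 220 mm along its x, 380 mm along its y, 115 mm high (turned about 0.42 rad); origin at the centre of its underside. Its near left corner juts out beside the funnel.

How it is judged:
By the outcome, as a careful person would: the job done as asked, in the order asked, and still so for the second after the job is handed in, while the arm keeps its last pose, push and grip.
It also fails if it takes over 61 s, if anything falls off the work surface, if the arm or the gripper's body presses on something with over 40 N, if the wrist force passes 120 N, or if a joint passes its speed limit or range.

## Robot

A 6-joint arm with a two-finger parallel gripper is mounted at the origin on a cart in front of the work surface, level with it; the furniture and walls round the work are solid. World frame = base frame: x ahead of the robot, y to its left, z up, the work surface at z = 0. Lengths are in m, angles in rad, forces in N, time in s.
With the tool pointing down it reaches from about 0.35 to 0.775 m from the base axis. Payload 7.3 kg.
Tool frame: the origin (TCP) lies midway between the tips of the shut fingers; the grasp point (between the pads) lies 19 mm behind it (robot.grip_depth is the z of the grasp point in the tool frame, in m); z points along the fingers, y is the line along which they close (so a half turn about z gives the same grasp; the last joint's range is limited). The gripper opens to 92 mm and grips with 3 to 60 N. Pads are 19 mm wide; open, the fingers measure 130 mm over their backs; the gripper's body (75 mm by 190 mm) begins 47 mm behind the grasp point.
Start: joints at [1.032, 0.342, 1.524, -0, 1.275, -0.146], TCP at [0.201, 0.485, 0.227] pointing down, gripper open.
Joint ranges: [-2.53, 2.53], [-0.77, 2.02], [0.04, 2.7], [-1, 4.14], [0.28, 2.66], [-3.11, 3.11]. Speed limits (rad/s): [2.57, 2.57, 3.14, 3.14, 3.14, 3.14].

## Interface

Orientations are given as [roll, pitch, yaw] about the fixed x, y, z axes, in that order (R = Rz(yaw) Ry(pitch) Rx(roll)).
In Python, from cell import robot, viewer gives the robot as it stands.
- The arm moves only by the tool step_arm, never from a script. Its argument "increments" is a list of rows, each an object with "delta_pos": the shift along the tool's x, y, z in cm, a list of three; "dr": the turn, a rotation vector about the tool's x, y, z in degrees, a list of three; "fingers": the closure, from -1 (fully open) to 1 (shut), so that 0 is half open. In form: [{"delta_pos": [tx, ty, tz], "dr": [wx, wy, wz], "fingers": fingers}, ...]. A call has exactly 5 rows; each row is the pose to reach, as a shift and turn from the pose commanded when the call began, along the tool's axes at that moment; what a row does not reach only later rows make up. A row lasts 1/8 s, in which the tool goes at most 62.5 mm and 10.7 degrees, less where a joint would pass 70% of its speed; a pose out of reach is approached as far as the arm can. A call with a gripper value outside its range is refused whole. The fingers move at their own pace and stop on an object; "newtons" is the grip in N (left out, the last holds). Time passes only in rows, so rows that repeat a pose let the fingers close, or fill a call up. It gives the time, the measured TCP pose, the force, the opening and the grip force at its end, in the units of the state.
- robot.observe(): the state, without advancing time (a new reading comes with each control period).
- viewer.read_camera(name): name is "side" or "top"; returns the picture (420x560x3 uint8, red, green, blue); there is no depth.
- viewer.camera_params(name): a dict with "K" (3x3 intrinsics, pixels), "k1" (the pictures are not rectified: a ray, as slopes to the right and down, at radius r is drawn at 1 + k1 r^2 times it, then the intrinsics apply), "T" (4x4, takes a point from camera to world coordinates). Camera axes: x right, y down, z forward; pixel columns grow to the right and rows downward; lengths in m; the calibration is good to about 2 mm. A picture is of the moment at which its call begins. camera_params takes no time and is no camera call.
- robot.hand_in(): hands the job in; it is judged then, once.
The state is a dict: "time": time; "qpos": joint angles; "qvel": joint speeds; "joint_efforts": joint torques, N m; "tool_pos": TCP position; "tool_rot": TCP orientation; "contact_force": force on the tool from outside, world axes, zero at the start; "torque": the same for the moment, N m; "opening": finger opening in m; "grip_force": force on a finger pad.
Only numpy, scipy, OpenCV 4.12 (cv2) and the standard library are available. Lean on these libraries where they do the work, as an engineer would, in place of code of your own. Each camera call takes 0.05 s, during which the arm holds its last target. There are 200 camera calls.

## Working session

There is one attempt and no reset: what is moved stays moved. The work goes in short steps, Python scripts to look and compute and a tool call to move; the robot and the scene stay as the last step left them, time stands still between calls to the robot, and variables do not carry over. Pictures are saved under pics/ and viewed, at most 10 in all, crops included, and the job is handed in when it is done.

Besides the shell and the picture viewer there is one more tool, called after ">>>" as a command line: name --argument value ..., lists and objects as JSON in quotes. step_arm: Moves the arm, as the interface text tells. Its arguments: {"type":"object","properties":{"increments":{"type":"array"},"newtons":{"type":"number"}},"required":["increments"]}

```bash
mkdir -p pics; ls; python3 - <<'E'
from cell import robot, viewer
import cv2,numpy as np
np.set_printoptions(precision=4,suppress=True)
for n in("top","side"):
    im=viewer.read_camera(n); cv2.imwrite(f"pics/{n}0.png",im[:,:,::-1]); 
    p=viewer.camera_params(n); print(n,p["K"],p["k1"],p["T"])
print(robot.observe(),robot.grip_depth)
E
```

```text
pics
top [[429.2092   0.     275.0998]
 [  0.     429.2092 206.1549]
 [  0.       0.       1.    ]] 0.047312769482446886 [[-0.0129 -0.9904  0.1375  0.4094]
 [-0.9997  0.01   -0.022  -0.0129]
 [ 0.0204 -0.1377 -0.9903  1.1709]
 [ 0.      0.      0.      1.    ]]
side [[395.7213   0.     280.184 ]
 [  0.     395.7213 208.1501]
 [  0.       0.       1.    ]] -0.05894377554537317 [[ 0.8083 -0.2586  0.529  -0.0865]
 [-0.5886 -0.3809  0.7131 -0.9039]
 [ 0.017  -0.8877 -0.4601  0.6134]
 [ 0.      0.      0.      1.    ]]
{'time': 0.1, 'qpos': array([ 1.032 ,  0.3427,  1.5249, -0.    ,  1.2754, -0.146 ]), 'qvel': array([ 0.    , -0.0028, -0.0025, -0.0002, -0.0004,  0.0011]), 'joint_efforts': array([  0.0013, -43.2005, -24.4693,   0.0719,   0.0527,  -0.    ]), 'tool_pos': array([0.2008, 0.4847, 0.2261]), 'tool_rot': array([-3.1403, -0.0002,  2.7488]), 'contact_force': array([-0.29  , -0.1703,  0.9524]), 'torque': array([-0.0079,  0.0069,  0.0429]), 'grip_force': 0.0, 'opening': 0.09198957366119798} -0.0188
```

View pics/top0.png

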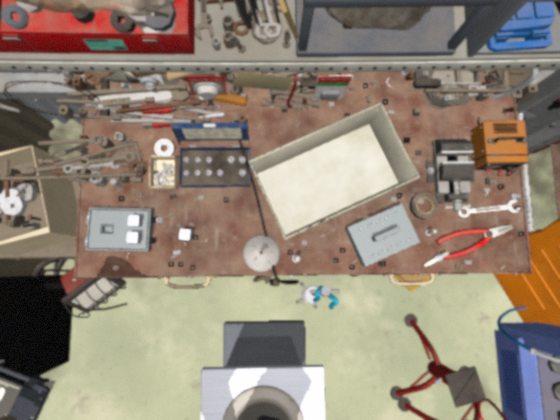

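View pics/side0.png

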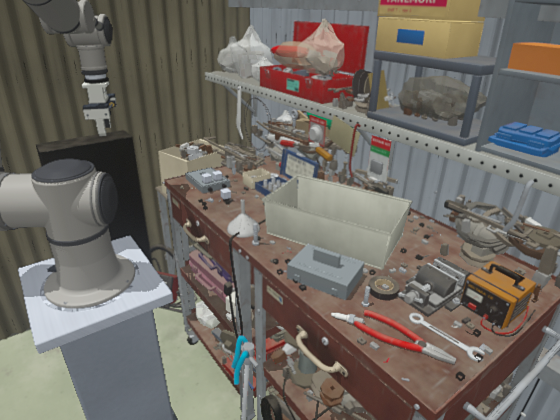

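The top view shows the relay box at about (118,229), with its fitted relays at (134,220) and (133,238). The loose relay is at (186,234), the funnel at (262,253), the bolt at (296,258) and the cover at (384,235). The side view shows the same things. I'll zoom in next.

```bash
cat > h.py <<'E'
import numpy as np,cv2
from cell import robot,viewer
np.set_printoptions(precision=4,suppress=True)
P={n:viewer.camera_params(n) for n in("top","side")}
def proj(n,X):
    p=P[n];X=np.atleast_2d(X);T=p["T"];c=(X-T[:3,3])@T[:3,:3]
    s=c[:,:2]/c[:,2:];s=s*(1+p["k1"]*(s**2).sum(1,keepdims=True))
    return s@np.diag([p["K"][0,0],p["K"][1,1]])+p["K"][:2,2]
def ray(n,uv):
    p=P[n];d=(np.array(uv,float)-p["K"][:2,2])/p["K"][0,0];s=d.copy()
    for _ in range(20): s=d/(1+p["k1"]*(s@s))
    return p["T"][:3,3],p["T"][:3,:3]@np.array([s[0],s[1],1])
def atz(n,uv,z):
    o,d=ray(n,uv);return o+d*(z-o[2])/d[2]
def tri(uvt,uvs):
    A=[];b=[]
    for n,uv in(("top",uvt),("side",uvs)):
        o,d=ray(n,uv);d/=np.linalg.norm(d);M=np.eye(3)-np.outer(d,d);A.append(M);b.append(M@o)
    return np.linalg.lstsq(np.vstack(A),np.hstack(b),rcond=None)[0]
def crop(im,x0,y0,w,h,f):
    c=cv2.resize(im[y0:y0+h,x0:x0+w],None,fx=f,fy=f,interpolation=cv2.INTER_CUBIC)
    for i in range(0,w,10):
        cv2.line(c,(i*f,0),(i*f,4),(0,0,255),1); cv2.putText(c,str(x0+i),(i*f,14),0,.3,(0,0,255))
    for i in range(0,h,10):
        cv2.line(c,(0,i*f),(4,i*f),(0,0,255),1); cv2.putText(c,str(y0+i),(5,i*f+4),0,.3,(0,0,255))
    return c
E
python3 - <<'E'
from h import *
t=cv2.imread("pics/top0.png");s=cv2.imread("pics/side0.png")
W=np.zeros((600,800,3),np.uint8)
def put(c,x,y): 
    c=c[:600-y,:800-x];W[y:y+c.shape[0],x:x+c.shape[1]]=c
put(crop(t,80,200,120,56,4),0,0); put(crop(t,340,196,80,75,4),480,0)
put(crop(s,180,162,60,60,6),0,300); put(crop(s,280,240,88,64,5),360,300)
cv2.imwrite("pics/z1.png",W)
E
```

```text
(no output)
```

View pics/z1.png

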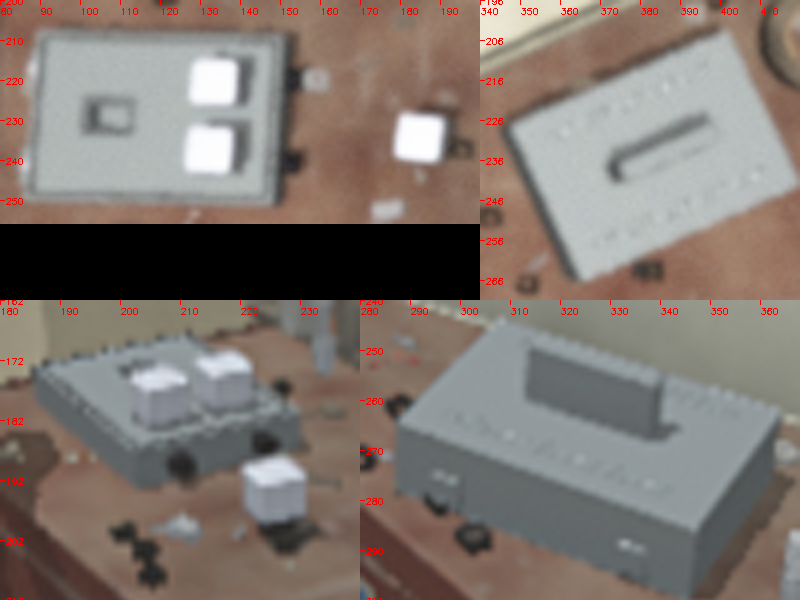

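Picked from the zooms:
- **Box top corners, top view:** (90.5,208.5), (151.5,209), (149.5,250.5), (87.5,248.5).
- **Loose relay top, top view:** centre about (184.9,234.1).
- **Cover top corners, top view:** (347,226.5), (402,203.5), (420,242), (365,266.5). The rib runs (373,239)–(398,228).

The side-view corners are readable too. Next I'll fit poses from both views.

```bash
cat > fit.py <<'E'
from h import *
from scipy.optimize import least_squares,minimize
from scipy.ndimage import map_coordinates,gaussian_filter
def rect(a,b,z,cx=0,cy=0): return np.array([[cx-a,cy-b,z],[cx+a,cy-b,z],[cx+a,cy+b,z],[cx-a,cy+b,z]])
def place(q,X):
    c,s=np.cos(q[3]),np.sin(q[3]);return X@np.array([[c,s,0],[-s,c,0],[0,0,1]])+q[:3]
def pts(rects,n=25):
    t=np.linspace(.08,.92,n)[:,None];E=[]
    for r in rects:
        for i in range(4):
            E.append((r[i]*(1-t)+r[(i+1)%4]*t, r[(i+1)%4]-r[i]))
    return E
def gradfit(q0,edges,ims,sg=0.8,span=(.004,.004,.004,.04)):
    G={}
    for n,im in ims.items():
        g=im.astype(float).mean(2);G[n]=(gaussian_filter(g,sg,order=(0,1)),gaussian_filter(g,sg,order=(1,0)))
    span=np.array(span)
    def cost(u,per=None):
        q=q0+u*span;c=0
        for n,E in edges.items():
            gx,gy=G[n]
            for X,_ in E:
                uv=proj(n,place(q,X));d=uv[-1]-uv[0];L=np.linalg.norm(d);nn=np.array([-d[1],d[0]])/L
                a=map_coordinates(gx,uv.T[::-1],order=1,mode='nearest')*nn[0]+map_coordinates(gy,uv.T[::-1],order=1,mode='nearest')*nn[1]
                c-=abs(a.mean())*L
        return c+3*(u@u)
    best=None
    for k in range(4):
        r=minimize(cost,np.random.default_rng(k).normal(0,.4,4)*(k>0),method="Nelder-Mead",options=dict(xatol=1e-3,fatol=1e-3,maxiter=2000))
        if best is None or r.fun<best.fun:best=r
    return q0+best.x*span,best.fun
def pickfit(q0,X,obs):
    f=lambda q:np.hstack([(proj(n,place(q,X[i]))-uv).ravel() for n,i,uv in obs])
    r=least_squares(f,q0);return r.x,np.sqrt(np.mean(r.fun**2))
E
cat > m1.py <<'E'
from fit import *
ims={n:cv2.imread(f"pics/{n}0.png") for n in P}
# cover: top rect at z=44 rel rim
X=rect(.056,.080,.044)
tc=[(347,226.5),(402,203.5),(420,242.2),(365,266.5)];sc=[(288,265),(306,245),(364.4,262.4),(347,286)]
w=[atz("top",p,.044) for p in tc];print(np.array(w)[:,:2])
a=w[1]-w[0] # long axis, left->right (toward -y, +x)
yaw=np.arctan2(a[1],a[0])+np.pi/2
c=np.mean(w,0);c[2]=0
# model corner order for (left,top,right,bottom): find by nearest
q0=np.array([*c,yaw])
order=[int(np.argmin(np.linalg.norm(place(q0,X)-p,axis=1))) for p in w]
o=[("top",i,uv) for i,uv in zip(order,tc)]+[("side",i,uv) for i,uv in zip(order,sc)]
q,r=pickfit(q0,X,o);print("cover picks",q,r)
e=pts([rect(.056,.080,.044)]);e2=pts([rect(.007,.035,.079)])
print("cover grad",gradfit(q,{"top":e,"side":e},ims))
print("cover top only",gradfit(q,{"top":e},ims,span=(.004,.004,1e-6,.04)),"side only",gradfit(q,{"side":e},ims,span=(.004,.004,1e-6,.04)))
# box
X=rect(.056,.080,.026);tc=[(90.5,208.5),(151.5,209),(149.5,250.5),(87.5,248.5)];sc=[(214.2,168.3),(230,180),(202,186.2),(185.8,173.7)]
w=[atz("top",p,.026) for p in tc];c=np.mean(w,0);c[2]=0;q0=np.array([*c,0.03]);print(np.array(w)[:,:2])
order=[int(np.argmin(np.linalg.norm(place(q0,X)-p,axis=1))) for p in w]
qa,r=pickfit(q0,X,[("top",i,uv) for i,uv in zip(order,tc)]);print("box top picks",qa,r)
q,r=pickfit(q0,X,[("top",i,uv) for i,uv in zip(order,tc)]+[("side",order[k],sc[k]) for k in range(4)]);print("box picks",q,r)
R=[rect(.014,.014,.054,sx*.022,-.045) for sx in(-1,1)];S=[rect(.00875,.01275,.026,0,.03)]
B=[rect(.056,.08,.026)]
for name,r in(("all",B+R+S),("outline",B),("relays",R),("socket",S)):
    print("box",name,gradfit(q,{"top":pts(r)},ims,span=(.004,.004,1e-6,.04)),gradfit(q,{"side":pts(r)},ims,span=(.004,.004,1e-6,.04)),gradfit(q,{"top":pts(r),"side":pts(r)},ims))
# loose relay
c=atz("top",(184.9,234.1),.04);q=np.array([c[0],c[1],0,-.1])
for y in(0,-.1,-.2):
    q[3]=y;e=pts([rect(.014,.014,.04)]);s=(.004,.004,1e-6,.1)
    print("relay",gradfit(q,{"top":e},ims,span=s),gradfit(q,{"side":e},ims,span=s),gradfit(q,{"top":e,"side":e},ims,span=(.004,.004,.004,.1)))
print("funnel,bolt",atz("top",(262,252),.098),atz("top",(296,258),.067))
E
python3 m1.py
```

```text
[[ 0.5097 -0.227 ]
 [ 0.5696 -0.3755]
 [ 0.4665 -0.417 ]
 [ 0.4049 -0.27  ]]
cover picks [ 0.4947 -0.322  -0.0108  1.0664] 21.243493664137592
cover grad (array([ 0.49  , -0.3254, -0.0126,  0.405 ]), np.float64(-4172.069853636728))
cover top only (array([ 0.4939, -0.3292, -0.0108,  0.9897]), np.float64(-617.3073514563979)) side only (array([ 0.4948, -0.3313, -0.0108,  1.0536]), np.float64(-374.04594960891336))
[[0.567  0.4502]
 [0.564  0.2912]
 [0.454  0.2934]
 [0.4617 0.4528]]
box top picks [ 0.5134  0.378  -0.0182 -0.0292] 0.5510074786908142
box picks [ 0.5128  0.3717 -0.0004 -0.0402] 0.959875137962516
box all (array([ 0.5104,  0.3752, -0.0004, -0.0245]), np.float64(-4596.991080021747)) (array([ 0.5176,  0.3737, -0.0004, -0.1202]), np.float64(-2249.902337517101)) (array([ 0.5106,  0.375 , -0.0001, -0.0248]), np.float64(-6640.794534864994))
box outline (array([ 0.5113,  0.3749, -0.0004, -0.036 ]), np.float64(-2249.8398560690766)) (array([ 0.5195,  0.3738, -0.0004, -0.0583]), np.float64(-1142.6647339484955)) (array([ 0.5115,  0.3746,  0.0005, -0.0339]), np.float64(-3198.667690374743))
[... 575 characters left out ...]
) (array([ 0.4951,  0.2019, -0.    , -0.0571]), np.float64(-736.3325698839709)) (array([ 0.4951,  0.2008,  0.0006, -0.1205]), np.float64(-2403.910879754146))
relay (array([ 0.4952,  0.2009,  0.    , -0.1299]), np.float64(-1667.708295301323)) (array([ 0.4952,  0.2019,  0.    , -0.0933]), np.float64(-738.3653618851924)) (array([ 0.4951,  0.2008,  0.0006, -0.1258]), np.float64(-2408.287887482478))
relay (array([ 0.4952,  0.2009,  0.    , -0.1305]), np.float64(-1666.459081997846)) (array([ 0.4952,  0.2019,  0.    , -0.124 ]), np.float64(-736.3056564961283)) (array([ 0.495 ,  0.2008,  0.0006, -0.1299]), np.float64(-2406.99670699517))
funnel,bolt [ 0.4437 -0.0027  0.098 ] [ 0.4284 -0.0891  0.067 ]
```

```bash
sed -i 's/sc=\[(288,265),(306,245),(364.4,262.4),(347,286)\]/sc=[(306,245),(364.4,262.4),(347,286),(288,265)]/' m1.py; sed -i 's/^# box/raise SystemExit/; s/^print("cover top only/print(gradfit(q,{"top":e2},ims,span=(.004,.004,1e-6,.04)),gradfit(q,{"side":e2},ims,span=(.004,.004,1e-6,.04)))\n&/' m1.py
cat > go.py <<'E'
import sys
from h import *
from scipy.spatial.transform import Rotation as Ro
# go.py x y z yaw : increments from present pose to target (tool pointing down)
def inc(x,y,z,yaw):
    s=robot.observe();R=Ro.from_euler("xyz",s["tool_rot"]);Rt=Ro.from_euler("xyz",[np.pi,0,yaw])
    return R.inv().apply(np.array([x,y,z])-s["tool_pos"])*100,(R.inv()*Rt).as_rotvec(degrees=True),s
if __name__=="__main__":
    d,r,s=inc(*map(float,sys.argv[1:5]));print("delta cm",d.round(3),"dr",r.round(2),"at",s["tool_pos"],s["tool_rot"],"t",s["time"],s["opening"])
E
python3 m1.py; python3 go.py .4952 .2010 .10 1.446
```

```text
[[ 0.5097 -0.227 ]
 [ 0.5696 -0.3755]
 [ 0.4665 -0.417 ]
 [ 0.4049 -0.27  ]]
cover picks [ 0.4882 -0.3233 -0.0028  0.4019] 0.6555350114379567
cover grad (array([ 0.4883, -0.3222, -0.0006,  0.4014]), np.float64(-7259.537001533612))
(array([ 0.4869, -0.3242, -0.0028,  0.3966]), np.float64(-662.4556046190803)) (array([ 0.4893, -0.3188, -0.0028,  0.403 ]), np.float64(-737.7440943910351))
cover top only (array([ 0.4885, -0.3227, -0.0028,  0.4006]), np.float64(-4586.800458012634)) side only (array([ 0.4904, -0.3202, -0.0028,  0.3983]), np.float64(-2633.7675011324422))
delta cm [-38.064 -14.925  12.626] dr [-0.07  0.04 74.64] at [0.2008 0.4847 0.2261] [-3.1403 -0.0002  2.7488] t 0.1 0.09198957366119798
```

>>> step_arm --increments '[{"delta_pos": [-5.5, -2.1, 0.5], "dr": [0, 0, 10], "fingers": -1}, {"delta_pos": [-11, -4.3, 1], "dr": [0, 0, 20], "fingers": -1}, {"delta_pos": [-16.5, -6.5, 2], "dr": [0, 0, 30], "fingers": -1}, {"delta_pos": [-22, -8.6, 3], "dr": [0, 0, 40], "fingers": -1}, {"delta_pos": [-27.5, -10.8, 4], "dr": [0, 0, 50], "fingers": -1}]'

```text
time: 0.72
tool_pos: [0.4147, 0.2785, 0.1863]
tool_rot: [-3.141, -0.0, 1.871]
contact_force: [0.1, 0.9, -0.3]
opening: 0.0914
grip_force: 0.0
```

```bash
python3 go.py .4952 .2010 .10 1.446
```

```text
delta cm [-9.783  5.404  8.624] dr [-0.01 -0.01 24.32] at [0.4147 0.2785 0.1863] [-3.1415 -0.0001  1.8705] t 0.725 0.09139926486738045
```

>>> step_arm --increments '[{"delta_pos": [-4, 2.2, 3], "dr": [0, 0, 10], "fingers": -1}, {"delta_pos": [-8, 4.4, 6], "dr": [0, 0, 20], "fingers": -1}, {"delta_pos": [-9.8, 5.4, 8], "dr": [0, 0, 24.4], "fingers": -1}, {"delta_pos": [-9.8, 5.4, 8.6], "dr": [0, 0, 24.4], "fingers": -1}, {"delta_pos": [-9.8, 5.4, 8.6], "dr": [0, 0, 24.4], "fingers": -1}]'

```text
time: 1.35
tool_pos: [0.4939, 0.2031, 0.1005]
tool_rot: [-3.14, 0.0, 1.452]
contact_force: [-0.5, -0.0, -1.2]
opening: 0.0915
grip_force: 0.0
```

```bash
python3 go.py .4952 .2010 .017 1.446
```

```text
delta cm [-0.195  0.167  8.35 ] dr [-0.07  0.01  0.33] at [0.4939 0.2031 0.1005] [-3.1403  0.0002  1.4517] t 1.35 0.09153180021997731
```

>>> step_arm --increments '[{"delta_pos": [-0.2, 0.17, 3], "dr": [0, 0, 0.3], "fingers": -1}, {"delta_pos": [-0.2, 0.17, 6], "dr": [0, 0, 0.3], "fingers": -1}, {"delta_pos": [-0.2, 0.17, 7.8], "dr": [0, 0, 0.3], "fingers": -1}, {"delta_pos": [-0.2, 0.17, 8.35], "dr": [0, 0, 0.3], "fingers": -1}, {"delta_pos": [-0.2, 0.17, 8.35], "dr": [0, 0, 0.3], "fingers": -0.2}]' --newtons 20

```text
time: 1.98
tool_pos: [0.4962, 0.2013, 0.018]
tool_rot: [3.141, -0.001, 1.446]
contact_force: [-0.1, 0.2, 1.2]
opening: 0.0854
grip_force: 0.0
```

```bash
python3 go.py .4952 .2010 .017 1.446
```

```text
delta cm [-0.043 -0.093  0.099] dr [ 0.05 -0.03  0.02] at [0.4962 0.2013 0.018 ] [ 3.1406 -0.0005  1.4464] t 1.975 0.08536577751066937
```

>>> step_arm --increments '[{"delta_pos": [0, 0, 0.05], "dr": [0, 0, 0], "fingers": 0.2}, {"delta_pos": [0, 0, 0.05], "dr": [0, 0, 0], "fingers": 0.5}, {"delta_pos": [0, 0, 0.05], "dr": [0, 0, 0], "fingers": 1}, {"delta_pos": [0, 0, 0.05], "dr": [0, 0, 0], "fingers": 1}, {"delta_pos": [0, 0, 0.05], "dr": [0, 0, 0], "fingers": 1}]' --newtons 15

```text
time: 2.6
tool_pos: [0.4961, 0.2006, 0.0167]
tool_rot: [3.142, -0.0, 1.445]
contact_force: [-0.4, -0.0, -0.5]
opening: 0.0364
grip_force: 0.0
```

>>> step_arm --increments '[{"delta_pos": [0, 0, 0.05], "dr": [0, 0, 0], "fingers": 1}, {"delta_pos": [0, 0, 0.05], "dr": [0, 0, 0], "fingers": 1}, {"delta_pos": [0, 0, -2], "dr": [0, 0, 0], "fingers": 1}, {"delta_pos": [0, 0, -4], "dr": [0, 0, 0], "fingers": 1}, {"delta_pos": [0, 0, -6.5], "dr": [0, 0, 0], "fingers": 1}]' --newtons 25

```text
time: 3.22
tool_pos: [0.4956, 0.2005, 0.0818]
tool_rot: [-3.14, 0.0, 1.445]
contact_force: [0.5, 0.2, -1.1]
opening: 0.0277
grip_force: 24.9
```

```bash
python3 go.py .5129 .4052 .075 1.531
```

```text
delta cm [20.528 -0.851  0.676] dr [-0.08  0.02 -4.93] at [0.4956 0.2005 0.0818] [-3.1403  0.0004  1.445 ] t 3.225 0.0276770461606409
```

>>> step_arm --increments '[{"delta_pos": [5, -0.2, -0.5], "dr": [0, 0, -1.5], "fingers": 1}, {"delta_pos": [10, -0.4, -0.5], "dr": [0, 0, -3], "fingers": 1}, {"delta_pos": [15, -0.6, -0.5], "dr": [0, 0, -4.9], "fingers": 1}, {"delta_pos": [19, -0.8, -0.5], "dr": [0, 0, -4.9], "fingers": 1}, {"delta_pos": [20.5, -0.85, -0.3], "dr": [0, 0, -4.9], "fingers": 1}]'

```text
time: 3.85
tool_pos: [0.5129, 0.407, 0.0842]
tool_rot: [-3.142, -0.0, 1.533]
contact_force: [0.1, -1.0, -0.5]
opening: 0.028
grip_force: 24.9
```

>>> step_arm --increments '[{"delta_pos": [0, 0, 0.5], "dr": [0, 0, 0], "fingers": 1}, {"delta_pos": [0, 0, 1.3], "dr": [0, 0, 0], "fingers": 1}, {"delta_pos": [0, 0, 2.0], "dr": [0, 0, 0], "fingers": 1}, {"delta_pos": [0, 0, 2.5], "dr": [0, 0, 0], "fingers": 1}, {"delta_pos": [0, 0, 2.5], "dr": [0, 0, 0], "fingers": 1}]'

```text
time: 4.47
tool_pos: [0.5133, 0.4045, 0.0593]
tool_rot: [-3.141, 0.0, 1.53]
contact_force: [0.7, -0.5, -0.3]
opening: 0.0276
grip_force: 24.9
```

```bash
python3 - <<'E'
from h import *
t=viewer.read_camera("top");s=viewer.read_camera("side")
cv2.imwrite("pics/top1.png",t[:,:,::-1]);cv2.imwrite("pics/side1.png",s[:,:,::-1])
a=crop(cv2.imread("pics/top1.png"),80,195,80,60,5);b=crop(cv2.imread("pics/side1.png"),178,142,66,60,6)
W=np.zeros((600,800,3),np.uint8);W[:300,:400]=a;W[300:,400:796]=b[:300];W[300:,:400]=cv2.resize(cv2.imread("pics/side1.png")[120:195,160:260],(400,300))
cv2.imwrite("pics/z2.png",W)
E
python3 go.py .5129 .4052 .03 1.531
```

```text
delta cm [ 0.022 -0.065  2.992] dr [ 0.02 -0.01 -0.04] at [0.5135 0.4049 0.0599] [ 3.1413 -0.0002  1.5304] t 4.575 0.02817355814635158
```

View pics/z2.png

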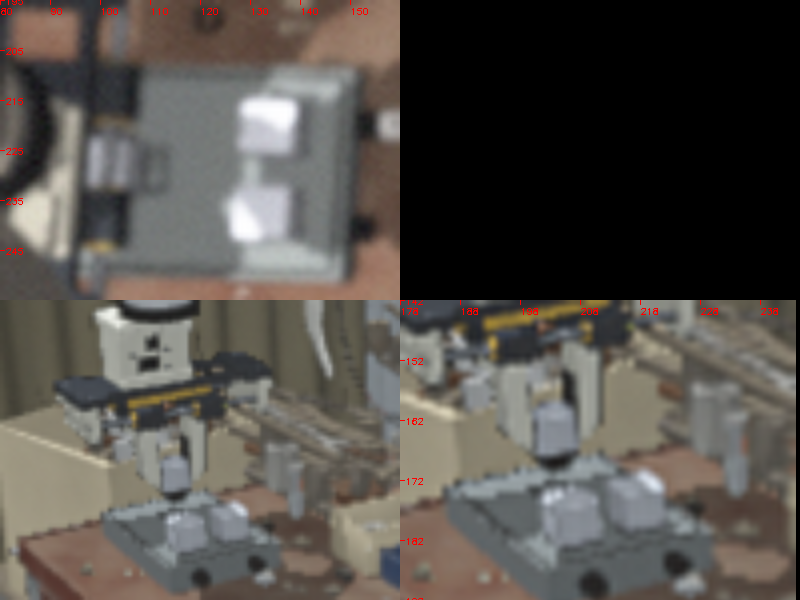

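The relay hangs level in the fingers just above the socket. In the top crop it's at about (102,227), with the socket mouth next to it. I'll descend and watch the force.

>>> step_arm --increments '[{"delta_pos": [0, 0, 1.0], "dr": [0, 0, 0], "fingers": 1}, {"delta_pos": [0, 0, 1.5], "dr": [0, 0, 0], "fingers": 1}, {"delta_pos": [0, 0, 1.8], "dr": [0, 0, 0], "fingers": 1}, {"delta_pos": [0, 0, 2.0], "dr": [0, 0, 0], "fingers": 1}, {"delta_pos": [0, 0, 2.0], "dr": [0, 0, 0], "fingers": 1}]'

```text
time: 5.2
tool_pos: [0.5136, 0.4051, 0.0398]
tool_rot: [3.141, -0.0, 1.531]
contact_force: [0.1, 0.2, -1.3]
opening: 0.0275
grip_force: 24.9
```

>>> step_arm --increments '[{"delta_pos": [0, 0, 0.2], "dr": [0, 0, 0], "fingers": 1}, {"delta_pos": [0, 0, 0.4], "dr": [0, 0, 0], "fingers": 1}, {"delta_pos": [0, 0, 0.5], "dr": [0, 0, 0], "fingers": 1}, {"delta_pos": [0, 0, 0.6], "dr": [0, 0, 0], "fingers": 1}, {"delta_pos": [0, 0, 0.6], "dr": [0, 0, 0], "fingers": 1}]'

```text
time: 5.82
tool_pos: [0.5136, 0.4051, 0.0337]
tool_rot: [3.141, -0.0, 1.531]
contact_force: [3.3, 0.0, -0.6]
opening: 0.0281
grip_force: 25.0
```

>>> step_arm --increments '[{"delta_pos": [0, 0.04, 0.1], "dr": [0, 0, 0], "fingers": 1}, {"delta_pos": [0, 0.04, 0.2], "dr": [0, 0, 0], "fingers": 1}, {"delta_pos": [0, 0.04, 0.3], "dr": [0, 0, 0], "fingers": 1}, {"delta_pos": [0, 0.04, 0.38], "dr": [0, 0, 0], "fingers": 1}, {"delta_pos": [0, 0.04, 0.38], "dr": [0, 0, 0], "fingers": 1}]'

```text
time: 6.45
tool_pos: [0.5137, 0.4051, 0.0304]
tool_rot: [3.141, -0.0, 1.531]
contact_force: [-0.1, -0.0, 5.7]
opening: 0.0278
grip_force: 25.0
```

>>> step_arm --increments '[{"delta_pos": [0, 0, 0.05], "dr": [0, 0, 0], "fingers": 1}, {"delta_pos": [0, 0, 0.1], "dr": [0, 0, 0], "fingers": 1}, {"delta_pos": [0, 0, 0.1], "dr": [0, 0, 0], "fingers": 1}, {"delta_pos": [0, 0, 0.1], "dr": [0, 0, 0], "fingers": 1}, {"delta_pos": [0, 0, 0.1], "dr": [0, 0, 0], "fingers": 1}]'

```text
time: 7.08
tool_pos: [0.5138, 0.4051, 0.0303]
tool_rot: [3.141, -0.0, 1.531]
contact_force: [-3.2, -2.0, 9.4]
opening: 0.0276
grip_force: 25.0
```

>>> step_arm --increments '[{"delta_pos": [0, 0, -0.1], "dr": [0, 0, 0], "fingers": 1}, {"delta_pos": [0, 0, -0.1], "dr": [0, 0, 0], "fingers": 0}, {"delta_pos": [0, 0, -0.1], "dr": [0, 0, 0], "fingers": -0.3}, {"delta_pos": [0, 0, -0.1], "dr": [0, 0, 0], "fingers": -0.3}, {"delta_pos": [0, 0, -0.1], "dr": [0, 0, 0], "fingers": -0.3}]'

```text
time: 7.7
tool_pos: [0.5137, 0.405, 0.0297]
tool_rot: [-3.141, 0.0, 1.531]
contact_force: [-0.4, 0.5, 0.2]
opening: 0.0586
grip_force: 0.0
```

>>> step_arm --increments '[{"delta_pos": [0, 0, -3], "dr": [0, 0, 0], "fingers": -0.3}, {"delta_pos": [0, 0, -8], "dr": [0, 0, 0], "fingers": -0.3}, {"delta_pos": [0, 0, -13], "dr": [0, 0, 0], "fingers": -0.3}, {"delta_pos": [-4, 0, -17], "dr": [0, 0, 0], "fingers": -0.3}, {"delta_pos": [-9, 0, -18], "dr": [0, 0, 0], "fingers": -0.3}]'

```text
time: 8.32
tool_pos: [0.5111, 0.3153, 0.2131]
tool_rot: [3.136, -0.003, 1.532]
contact_force: [0.4, -0.3, -0.9]
opening: 0.0597
grip_force: 0.0
```

```bash
python3 go.py .4883 -.3222 .20 1.971
```

```text
delta cm [-63.791   0.166   1.137] dr [  0.34  -0.09 -25.13] at [0.5111 0.3153 0.2131] [ 3.1361 -0.0028  1.5324] t 8.325 0.059721895109192874
```

>>> step_arm --increments '[{"delta_pos": [-6, 0, 0], "dr": [0, 0, 0], "fingers": -0.3}, {"delta_pos": [-12, 0, 0], "dr": [0, 0, 0], "fingers": -0.3}, {"delta_pos": [-18, 0, 0], "dr": [0, 0, 0], "fingers": -0.3}, {"delta_pos": [-24, 0, 0], "dr": [0, 0, 0], "fingers": -0.3}, {"delta_pos": [-30, 0, 0], "dr": [0, 0, 0], "fingers": -0.3}]'

```text
time: 8.95
tool_pos: [0.4977, 0.0135, 0.2102]
tool_rot: [3.141, -0.0, 1.531]
contact_force: [0.5, -0.4, 0.6]
opening: 0.06
grip_force: 0.0
```

>>> step_arm --increments '[{"delta_pos": [-6, 0, 0], "dr": [0, 0, -5], "fingers": -0.3}, {"delta_pos": [-12, 0, 0], "dr": [0, 0, -10], "fingers": -0.3}, {"delta_pos": [-18, 0, 0], "dr": [0, 0, -15], "fingers": -0.3}, {"delta_pos": [-24, 0, 0], "dr": [0, 0, -20], "fingers": -0.3}, {"delta_pos": [-30, 0, 0], "dr": [0, 0, -25], "fingers": -0.3}]'

```text
time: 9.57
tool_pos: [0.4856, -0.2864, 0.2101]
tool_rot: [3.141, 0.0, 1.97]
contact_force: [0.3, 1.0, 0.3]
opening: 0.0596
grip_force: 0.0
```

```bash
python3 go.py .4883 -.3222 .11 1.971; python3 - <<'E'
from h import *
t=viewer.read_camera("top");cv2.imwrite("pics/top2.png",t[:,:,::-1])
s=viewer.read_camera("side");cv2.imwrite("pics/side2.png",s[:,:,::-1])
a=crop(cv2.imread("pics/top2.png"),80,200,80,56,5);b=crop(cv2.imread("pics/side2.png"),178,150,66,60,6)
W=np.zeros((360,800,3),np.uint8);W[:280,:400]=a;W[:,400:796]=b
cv2.imwrite("pics/z3.png",W)
E
```

```text
delta cm [-3.399 -1.15  10.007] dr [ 0.03  0.01 -0.08] at [ 0.4856 -0.2864  0.2101] [3.1411 0.0002 1.9696] t 9.575 0.05958081966982538
```

View pics/z3.png

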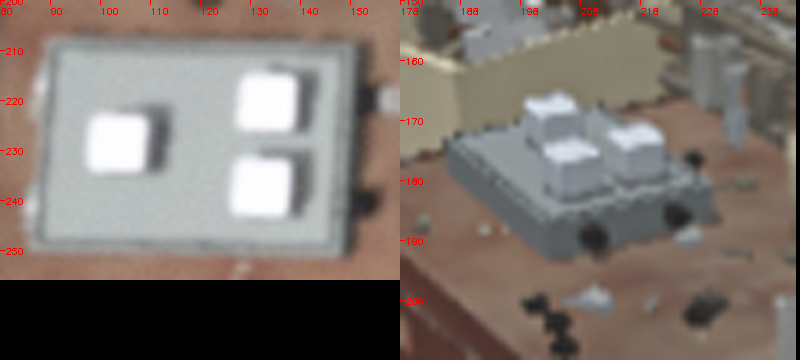

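The relay is fully home at (103,228): in the side view its top is level with the two fixed relays. On to the cover.

>>> step_arm --increments '[{"delta_pos": [-2, -0.6, 3], "dr": [0, 0, 0], "fingers": -0.3}, {"delta_pos": [-3.4, -1.1, 6], "dr": [0, 0, 0], "fingers": -0.3}, {"delta_pos": [-3.4, -1.1, 9], "dr": [0, 0, 0], "fingers": -0.3}, {"delta_pos": [-3.4, -1.1, 10], "dr": [0, 0, 0], "fingers": -0.3}, {"delta_pos": [-3.4, -1.1, 10], "dr": [0, 0, 0], "fingers": -0.3}]'

```text
time: 10.3
tool_pos: [0.489, -0.3195, 0.1099]
tool_rot: [-3.141, -0.001, 1.967]
contact_force: [0.3, 1.1, 0.0]
opening: 0.0593
grip_force: 0.0
```

```bash
python3 go.py .4886 -.3222 .049 1.971; python3 - <<'E'
from fit import *
ims={"top":cv2.imread("pics/top2.png"),"side":cv2.imread("pics/side2.png")}
q=np.array([.5117,.3752,0,-.04]);R=[rect(.014,.014,.054,x,y) for x,y in((-.022,-.045),(.022,-.045),(0,.03))];B=[rect(.056,.08,.026)]
for r in(R,R+B,B):
    print(gradfit(q,{"top":pts(r)},ims,span=(.004,.004,1e-6,.04))[0],gradfit(q,{"side":pts(r)},ims,span=(.004,.004,1e-6,.04))[0],gradfit(q,{"top":pts(r),"side":pts(r)},ims)[0])
E
```

```text
delta cm [-0.237 -0.144  6.091] dr [-0.01 -0.04 -0.22] at [ 0.489  -0.3195  0.1099] [-3.1414 -0.0008  1.9671] t 10.3 0.059281927726549416
[ 0.5105  0.375  -0.     -0.0275] [ 0.5114  0.3753  0.     -0.0218] [ 0.5105  0.3748  0.0005 -0.025 ]
[ 0.5108  0.3749 -0.     -0.0298] [ 0.5122  0.377  -0.     -0.0238] [ 0.5108  0.3745  0.0012 -0.0301]
[ 0.5113  0.3748  0.     -0.0351] [ 0.5191  0.3786 -0.     -0.0909] [ 0.5113  0.3736  0.0031 -0.0351]
```

>>> step_arm --increments '[{"delta_pos": [-0.24, -0.1, 2], "dr": [0, 0, -0.2], "fingers": -0.3}, {"delta_pos": [-0.24, -0.1, 4], "dr": [0, 0, -0.2], "fingers": -0.3}, {"delta_pos": [-0.24, -0.1, 5.5], "dr": [0, 0, -0.2], "fingers": -0.3}, {"delta_pos": [-0.24, -0.1, 6.1], "dr": [0, 0, -0.2], "fingers": -0.1}, {"delta_pos": [-0.24, -0.1, 6.1], "dr": [0, 0, -0.2], "fingers": 0.2}]' --newtons 15

```text
time: 10.92
tool_pos: [0.4892, -0.3227, 0.0491]
tool_rot: [3.141, 0.0, 1.97]
contact_force: [-0.2, -0.6, -0.3]
opening: 0.045
grip_force: 0.0
```

>>> step_arm --increments '[{"delta_pos": [0, 0, 0], "dr": [0, 0, 0], "fingers": 0.5}, {"delta_pos": [0, 0, 0], "dr": [0, 0, 0], "fingers": 0.8}, {"delta_pos": [0, 0, 0], "dr": [0, 0, 0], "fingers": 1}, {"delta_pos": [0, 0, 0], "dr": [0, 0, 0], "fingers": 1}, {"delta_pos": [0, 0, 0], "dr": [0, 0, 0], "fingers": 1}]' --newtons 15

```text
time: 11.55
tool_pos: [0.4892, -0.3228, 0.0492]
tool_rot: [3.141, 0.0, 1.97]
contact_force: [0.2, 0.3, 3.1]
opening: 0.0138
grip_force: 15.0
```

>>> step_arm --increments '[{"delta_pos": [0, 0, 0], "dr": [0, 0, 0], "fingers": 1}, {"delta_pos": [0, 0, 0], "dr": [0, 0, 0], "fingers": 1}, {"delta_pos": [0, 0, 0], "dr": [0, 0, 0], "fingers": 1}, {"delta_pos": [0, 0, -0.3], "dr": [0, 0, 0], "fingers": 1}, {"delta_pos": [0, 0, -0.8], "dr": [0, 0, 0], "fingers": 1}]' --newtons 50

```text
time: 12.18
tool_pos: [0.4884, -0.3222, 0.0563]
tool_rot: [-3.141, -0.002, 1.97]
contact_force: [0.4, -0.2, -2.8]
opening: 0.0135
grip_force: 50.0
```

>>> step_arm --increments '[{"delta_pos": [0, 0, -3], "dr": [0, 0, 0], "fingers": 1}, {"delta_pos": [0, 0, -6.5], "dr": [0, 0, 0], "fingers": 1}, {"delta_pos": [0, 0, -10], "dr": [0, 0, 0], "fingers": 1}, {"delta_pos": [0, 0, -14], "dr": [0, 0, 0], "fingers": 1}, {"delta_pos": [0, 0, -18], "dr": [0, 0, 0], "fingers": 1}]'

```text
time: 12.8
tool_pos: [0.4886, -0.3224, 0.2379]
tool_rot: [-3.141, -0.001, 1.97]
contact_force: [0.4, -0.6, -2.5]
opening: 0.014
grip_force: 50.0
```

```bash
python3 go.py .5122 .375 .24 1.5398;python3 - <<'E'
from h import *
t=viewer.read_camera("top");cv2.imwrite("pics/top3.png",t[:,:,::-1])
s=viewer.read_camera("side");cv2.imwrite("pics/side3.png",s[:,:,::-1])
W=np.zeros((400,800,3),np.uint8)
W[:,:400]=cv2.resize(cv2.imread("pics/top3.png")[170:300,330:460],(400,400));W[:,400:]=cv2.resize(cv2.imread("pics/side3.png")[130:310,230:410],(400,400));cv2.imwrite("pics/z4.png",W)
E
```

```text
delta cm [63.327 29.306 -0.163] dr [-0.03 -0.05 24.67] at [ 0.4886 -0.3224  0.2379] [-3.1412 -0.0009  1.9704] t 12.8 0.014007709070803082
```

View pics/z4.png

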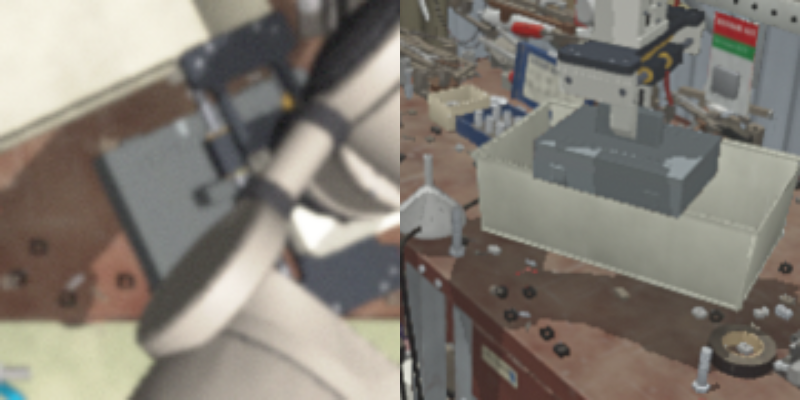

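The cover is lifted level and well clear. In the side crop it sits above the bin wall, with the bolt and funnel still standing at left. I'll carry it across high.

>>> step_arm --increments '[{"delta_pos": [2.7, 1.3, 0], "dr": [0, 0, 0], "fingers": 1}, {"delta_pos": [7, 3.2, 0], "dr": [0, 0, 0], "fingers": 1}, {"delta_pos": [12, 5.5, 0], "dr": [0, 0, 0], "fingers": 1}, {"delta_pos": [17, 7.9, 0], "dr": [0, 0, 0], "fingers": 1}, {"delta_pos": [22, 10.2, 0], "dr": [0, 0, 0], "fingers": 1}]'

```text
time: 13.52
tool_pos: [0.4966, -0.0785, 0.2356]
tool_rot: [-3.14, -0.001, 1.97]
contact_force: [1.1, -0.0, -1.9]
opening: 0.014
grip_force: 50.0
```

>>> step_arm --increments '[{"delta_pos": [5, 2.3, 0], "dr": [0, 0, 0], "fingers": 1}, {"delta_pos": [10, 4.6, 0], "dr": [0, 0, 0], "fingers": 1}, {"delta_pos": [15, 6.9, 0], "dr": [0, 0, 0], "fingers": 1}, {"delta_pos": [20, 9.2, 0], "dr": [0, 0, 0], "fingers": 1}, {"delta_pos": [25, 11.5, 0], "dr": [0, 0, 0], "fingers": 1}]'

```text
time: 14.15
tool_pos: [0.5052, 0.1964, 0.2356]
tool_rot: [-3.14, -0.0, 1.97]
contact_force: [2.1, -0.1, -1.2]
opening: 0.0138
grip_force: 50.0
```

```bash
python3 go.py .5122 .375 .24 1.5398
```

```text
delta cm [16.186  7.59  -0.454] dr [-0.12  0.01 24.67] at [0.5052 0.1964 0.2356] [-3.1396 -0.0002  1.9704] t 14.15 0.013751549649908244
```

>>> step_arm --increments '[{"delta_pos": [5, 2.3, 0], "dr": [0, 0, 5], "fingers": 1}, {"delta_pos": [9.5, 4.4, 0], "dr": [0, 0, 11], "fingers": 1}, {"delta_pos": [13, 6.1, 0], "dr": [0, 0, 18], "fingers": 1}, {"delta_pos": [15.5, 7.3, 0], "dr": [0, 0, 23], "fingers": 1}, {"delta_pos": [16.2, 7.6, 0], "dr": [0, 0, 24.7], "fingers": 1}]'

```text
time: 14.78
tool_pos: [0.5121, 0.3751, 0.2347]
tool_rot: [-3.139, 0.001, 1.54]
contact_force: [-0.4, 0.6, -2.3]
opening: 0.0132
grip_force: 50.0
```

```bash
python3 go.py .5122 .375 .12 1.5398
```

```text
delta cm [ 0.003  0.044 11.468] dr [-0.15  0.07 -0.  ] at [0.5121 0.3751 0.2347] [-3.139   0.0012  1.5398] t 14.775 0.013171898525836277
```

>>> step_arm --increments '[{"delta_pos": [0, 0, 3], "dr": [0, 0, 0], "fingers": 1}, {"delta_pos": [0, 0, 6.5], "dr": [0, 0, 0], "fingers": 1}, {"delta_pos": [0, 0, 10], "dr": [0, 0, 0], "fingers": 1}, {"delta_pos": [0, 0.04, 11.5], "dr": [-0.1, 0.05, 0], "fingers": 1}, {"delta_pos": [0, 0.04, 11.5], "dr": [-0.1, 0.05, 0], "fingers": 1}]'

```text
time: 15.4
tool_pos: [0.5128, 0.3731, 0.1206]
tool_rot: [-3.141, 0.001, 1.539]
contact_force: [-0.7, 0.1, -1.0]
opening: 0.0137
grip_force: 50.0
```

```bash
python3 go.py .5122 .375 .09 1.5398; python3 - <<'E'
from h import *
t=viewer.read_camera("top");cv2.imwrite("pics/top4.png",t[:,:,::-1])
s=viewer.read_camera("side");cv2.imwrite("pics/side4.png",s[:,:,::-1])
W=np.zeros((420,800,3),np.uint8)
a=crop(cv2.imread("pics/top4.png"),70,190,100,75,4);b=crop(cv2.imread("pics/side4.png"),175,130,66,70,6)
W[:300,:400]=a;W[:,400:796]=b;cv2.imwrite("pics/z5.png",W)
E
```

```text
delta cm [ 0.186 -0.067  3.062] dr [-0.03  0.03 -0.03] at [0.5128 0.3731 0.1206] [-3.141   0.0005  1.5392] t 15.4 0.013673122596761662
```

View pics/z5.png

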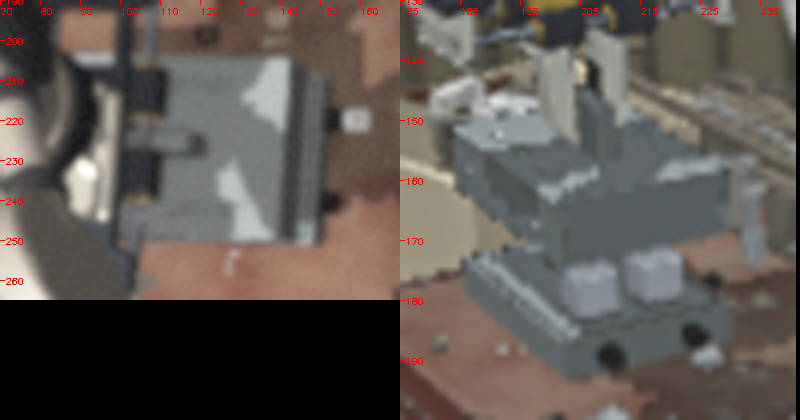

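The cover sits level and square over the box. In the side crop its lower rim is above the relays' tops, and its edges are parallel to the box's. Down to the hover height.

>>> step_arm --increments '[{"delta_pos": [0.15, 0, 0.8], "dr": [0, 0, 0], "fingers": 1}, {"delta_pos": [0.15, 0, 1.6], "dr": [0, 0, 0], "fingers": 1}, {"delta_pos": [0.15, 0, 2.5], "dr": [0, 0, 0], "fingers": 1}, {"delta_pos": [0.15, 0, 3.0], "dr": [0, 0, 0], "fingers": 1}, {"delta_pos": [0.15, 0, 3.0], "dr": [0, 0, 0], "fingers": 1}]'

```text
time: 16.12
tool_pos: [0.5133, 0.3749, 0.0913]
tool_rot: [3.141, -0.0, 1.539]
contact_force: [0.1, -0.0, -1.9]
opening: 0.0134
grip_force: 50.0
```

>>> step_arm --increments '[{"delta_pos": [0, 0, 0], "dr": [0, 0, 0], "fingers": 1}, {"delta_pos": [0, 0, 0], "dr": [0, 0, 0], "fingers": 1}, {"delta_pos": [0, 0, 0], "dr": [0, 0, 0], "fingers": 1}, {"delta_pos": [0, 0, 0], "dr": [0, 0, 0], "fingers": 1}, {"delta_pos": [0, 0, 0], "dr": [0, 0, 0], "fingers": 1}]'

```text
time: 16.75
tool_pos: [0.5135, 0.3751, 0.092]
tool_rot: [3.14, -0.001, 1.539]
contact_force: [-0.5, -1.2, -1.3]
opening: 0.0137
grip_force: 50.0
```

```bash
python3 go.py .5124 .375 .09 1.5398; python3 - <<'E'
from fit import *
t=viewer.read_camera("top");cv2.imwrite("pics/top5.png",t[:,:,::-1])
s=viewer.read_camera("side");cv2.imwrite("pics/side5.png",s[:,:,::-1])
s=cv2.imread("pics/side5.png");t=cv2.imread("pics/top5.png")
# cover fit on visible edges: side view top-face near edges+rim, top view front part
q=np.array([.511,.375,.041,-.031]);top=pts([rect(.056,.08,.044)]);low=pts([rect(.056,.08,0)])
es=[top[0],top[3],low[0],low[3]]  # -y and -x edges
et=[top[0]]
t0=np.linspace(.5,.0,25)[:,None]
for sx in(-1,1): et.append((np.array([sx*.056,-.075,.044])+t0*np.array([0,.08,0]),0))
im={"top":t,"side":s}
print("cover",gradfit(q,{"top":et,"side":es},im)[0],gradfit(q,{"side":es},im)[0],gradfit(q,{"top":et},im,span=(.004,.004,1e-6,.04))[0])
f=6;c=crop(s,175,135,66,65,f)
for r,z in((rect(.056,.08,.044),q),(rect(.056,.08,0),q)):
    uv=((proj("side",place(z,r))-[175,135]+.5)*f).astype(int);cv2.polylines(c,[uv],True,(0,255,0),1)
W=np.zeros((390,800,3),np.uint8);W[:,:396]=c;W[:300,400:]=cv2.resize(s[150:330,200:440],(400,300));cv2.imwrite("pics/z6.png",W)
E
```

```text
delta cm [-0.013 -0.114  0.201] dr [ 0.11 -0.06 -0.03] at [0.5135 0.3751 0.092 ] [ 3.1397 -0.001   1.5393] t 16.75 0.013675399199084871
cover [ 0.5129  0.3746  0.0411 -0.0357] [ 0.5114  0.3717  0.0425 -0.04  ] [ 0.513   0.3746  0.041  -0.0357]
```

View pics/z6.png

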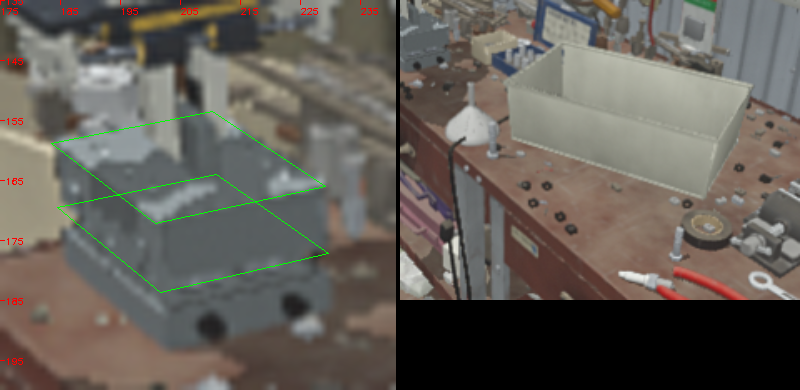

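The cover fits the expected outline over the box, and the funnel and bolt are still standing in the right-hand crop. It's about 1 mm too far in x and 1–2 mm high, so I'll trim that.

>>> step_arm --increments '[{"delta_pos": [0, -0.06, 0.08], "dr": [0, 0, 0], "fingers": 1}, {"delta_pos": [0, -0.12, 0.15], "dr": [0.1, -0.05, 0], "fingers": 1}, {"delta_pos": [0, -0.12, 0.15], "dr": [0.1, -0.05, 0], "fingers": 1}, {"delta_pos": [0, -0.12, 0.15], "dr": [0.1, -0.05, 0], "fingers": 1}, {"delta_pos": [0, -0.12, 0.15], "dr": [0.1, -0.05, 0], "fingers": 1}]'

```text
time: 17.48
tool_pos: [0.5124, 0.3751, 0.0905]
tool_rot: [3.141, -0.0, 1.539]
contact_force: [-0.2, 0.3, -1.7]
opening: 0.0138
grip_force: 50.0
```

>>> step_arm --increments '[{"delta_pos": [0, 0, 0], "dr": [0, 0, 0], "fingers": 1}, {"delta_pos": [0, 0, 0], "dr": [0, 0, 0], "fingers": 1}, {"delta_pos": [0, 0, 0], "dr": [0, 0, 0], "fingers": 1}, {"delta_pos": [0, 0, 0], "dr": [0, 0, 0], "fingers": 1}, {"delta_pos": [0, 0, 0], "dr": [0, 0, 0], "fingers": 1}]'

```text
time: 18.1
tool_pos: [0.5123, 0.3751, 0.0904]
tool_rot: [3.142, -0.0, 1.539]
contact_force: [0.2, 0.4, -2.3]
opening: 0.0137
grip_force: 50.0
```

```bash
python3 -c "
from cell import robot
print(robot.hand_in())"
```

```text
the job is handed in; nothing more can be done
None
```

The relay is plugged fully home and released, and the arm is holding the cover level and square about 15 mm above the relay box, centred to within about 1 mm by my measurements; the job was handed in at about 18 s, and no verdict came back.

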